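# Clear the sander's catch tray for oiling

## Robot

A 6-joint arm with a two-finger parallel gripper is mounted at the origin on the work surface. World frame = base frame: x ahead of the robot, y to its left, z up, the work surface at z = 0. Lengths are in m, angles in rad, forces in N, time in s.
With the tool pointing down it reaches from about 0.35 to 0.775 m from the base axis. Payload 7.3 kg.
Tool frame: the origin (TCP) lies on the centre line of the jaws, within the pads' length; the fingertips stand 17 mm ahead of it and the grasp point (between the pads) lies 2 mm behind it (robot.tip_extent is the distance from the TCP to the fingertips, in m); z points along the fingers, y is the line along which they close (so a half turn about z gives the same grasp; the last joint's range is limited). The gripper opens to 92 mm and grips with 3 to 60 N. Pads are 19 mm wide; open, the fingers measure 130 mm over their backs; the gripper's body (75 mm by 190 mm) begins 47 mm behind the grasp point.
Start: joints at [-1.424, 0.342, 1.524, -0, 1.275, -0.146], TCP at [0.152, -0.503, 0.244] pointing down, gripper open.
Joint ranges: [-2.53, 2.53], [-0.77, 2.02], [0.04, 2.7], [-1, 4.14], [0.28, 2.66], [-3.11, 3.11]. Speed limits (rad/s): [2.57, 2.57, 3.14, 3.14, 3.14, 3.14].

## Interface

Orientations are given as [roll, pitch, yaw] about the fixed x, y, z axes, in that order (R = Rz(yaw) Ry(pitch) Rx(roll)).
In Python, from cell import robot gives the robot as it stands.
- The arm moves only by the tool step_arm, never from a script. Its argument "motion" is a list of rows, each a list of 2 entries, a list of its own where there are three numbers: the shift along the tool's x, y, z in units of 60 mm (1.0 is 60 mm), then the turn about the tool's z in rad. In form: [[[x, y, z], spin], ...]. A call has 1 to 10 rows; each row is the pose to reach, as a shift and turn from the pose commanded when the call began, along the tool's axes at that moment; what a row does not reach only later rows make up. A row lasts 1/8 s, in which the tool goes at most 62.5 mm and 10.7 degrees, less where a joint would pass 70% of its speed; a pose out of reach is approached as far as the arm can. A call with a gripper value outside its range is refused whole. "hand" is the closure in counts, from 0 (fully open) to 255 (shut), set as the call begins (left out, the last holds). The fingers move at their own pace and stop on an object; "squeeze" is the grip in N (left out, the last holds). Time passes only in rows, so rows that repeat a pose let the fingers close. It gives the time, the measured TCP pose, the force, the opening and the grip force at its end, in the units of the state.
- robot.observe(): the state, without advancing time (a new reading comes with each control period).
- robot.read_camera(name): name is "scene" or "top"; returns a dict with "pixels" (400x640x3 uint8, red, green, blue), "intrinsics" (3x3 intrinsics, pixels), "xyz" and "rotation" of the camera in the world. Camera axes: x right, y up, looking along -z (the intrinsics and any distortion apply to the point x, -y, -z); pixel columns grow to the right and rows downward; lengths in m; the calibration is good to about 2 mm. A picture is of the moment at which its call begins. There is no depth.
- robot.hand_in(): hands the job in; it is judged then, once.
The state is a dict: "time": time; "qpos": joint angles; "qvel": joint speeds; "joint_efforts": joint torques, N m; "tool_pos": TCP position; "tool_rot": TCP orientation; "contact_force": force on the tool from outside, world axes, zero at the start; "torque": the same for the moment, N m; "opening": finger opening in m; "grip_force": force on a finger pad.
Only numpy, scipy, OpenCV 4.12 (cv2) and the standard library are available. Lean on these libraries where they do the work, as an engineer would, in place of code of your own. Each camera call takes 0.05 s, during which the arm holds its last target. There are 200 camera calls.

## Task

First switch off the sander by pushing its red-balled lever all the way over, away from the robot, before anything in the catch tray is moved. Then take the two finished dark walnut dishes out of the grey catch tray and set them down, without dropping them, in the blue tote, both lying flat on its floor with the hollow side up, beside the dish already there; leave the pale unfinished blank where it lies in the tray. Also stand the toppled oil bottle upright on the round cork mat, with its whole base on the cork.

Things in the scene. Friction and masses are not known exactly. Their poses are not given: they have to be found in the camera images.
- stop_lever (a joint): the sander's stop lever, in rad: 0 = leaning 0.5 rad towards the robot (running), 1.0 = leaning 0.5 rad away from the robot, against its stop (off). It starts at 0 to 0.25 and stays where it is left; 1 to 2 N at the ball moves it.
- stop_lever_tip (a point): centre of the red ball (26 mm across) on the lever's 10 mm rod. Pivot axis along world y, 90 mm from the ball centre, 72 mm above the bench; it swings in the x-z plane, off = away from the robot. The sander's body (180 mm high) begins 65 mm to its right (-y). A chute up to 110 mm high slopes from sander to tray, 65 to 215 mm farther along x than the pivot, ending 60 mm left (+y) of it.
- tray: grey metal catch tray, open on top, fixed: 322 (x) x 240 (y) x 40 mm high, walls and floor 5 mm. Origin: centre of its underside at bench level. Three pieces lie in it side by side along its x, about 95 mm apart, lengths roughly along its y.
- walnut_dish_1: first finished piece: long oval dish of dark walnut with a shallow hollow on top, 130 x 44 x 24 mm (24 mm high, straight sides 44 mm apart), lying flat in the catch tray. Origin: centre of its underside; x along its length, y across, z up out of the hollow.
- walnut_dish_2: second finished piece: long oval dish of dark walnut with a shallow hollow on top, 130 x 44 x 24 mm (24 mm high, straight sides 44 mm apart), lying flat in the catch tray. Origin: centre of its underside; x along its length, y across, z up out of the hollow.
- pale_blank: unfinished piece of the same shape and size in pale light wood, in the catch tray; it stays there. Origin and axes as for the dishes.
- tote: blue plastic tote, open on top, fixed: 320 (x) x 240 (y) x 70 mm high, walls and floor 5 mm. Origin: centre of its underside at bench level.
- tote_in (a point): centre of the tote's inner floor (5 mm above the bench); axes as the tote's; inside 310 x 230 mm.
- oil_bottle: amber oil bottle with black cap, rigid and closed, lying on its side on the bench, cap roughly away from the robot. 130 mm tall, about 0.2 kg: cylinder 50 mm in diameter up to 88 mm from the base, shoulder to 100 mm, 26 mm neck, cap 31 mm in diameter from 106 to 130 mm. Origin: centre of its base; z points from the base to the cap (up when it stands).
- cork_mat: round cork mat, 120 mm in diameter, 4 mm thick, fixed to the bench. Origin: centre of its underside.
- cork_mat_top (a point): centre of the cork mat's upper face, 4 mm above the bench.
- earlier_dish: walnut dish of the same shape and size collected earlier, already lying flat in the tote near its far (+x) end, length roughly along the tote's y. Origin and axes as for the other dishes.
Mind the look-alikes: they are no part of the job. What is shaped like the walnut_dish_2 but turquoise or yellow is not meant.

How it is judged:
On the way:
1. the sander is switched off (lever past 0.8 rad) while the three pieces still lie where they were in the catch tray (within 2 cm) (value of joint stop_lever above 0.8 rad and distance of each of walnut_dish_1, walnut_dish_2, pale_blank from where it was at the start of the episode below 0.02 m), for 0.2 s.
At the end, for the whole second after the job is handed in: The stop lever is still off (past 0.8 of 1.0 rad). Both walnut dishes are inside the tote, underside within 12 mm of its floor, hollow side up within 0.15 rad, at rest. The oil bottle stands on the cork mat, upright within 0.1 rad, its base centre within 36 mm of the mat's centre, at rest (value of joint stop_lever above 0.8 rad and x of walnut_dish_1 in the frame of tote_in between -0.155 and 0.155 m and y of walnut_dish_1 in the frame of tote_in between -0.115 and 0.115 m and z of each of walnut_dish_1, walnut_dish_2 in the frame of tote_in below 0.012 m and angle between each of walnut_dish_1, walnut_dish_2's own z axis and vertical below 0.15 rad and linear speed of each of walnut_dish_1, walnut_dish_2, oil_bottle below 0.02 m/s and x of walnut_dish_2 in the frame of tote_in between -0.155 and 0.155 m and y of walnut_dish_2 in the frame of tote_in between -0.115 and 0.115 m and angle between oil_bottle's own z axis and vertical below 0.1 rad and horizontal distance between oil_bottle and cork_mat_top below 0.036 m and z of oil_bottle in the frame of cork_mat_top between -0.003 and 0.006 m); the robot touches nothing.
It fails at once if the pale blank is shifted more than 4 cm (distance of pale_blank from where it was at the start of the episode above 0.04 m).
It fails at once if walnut_dish_1 falls or flies free (a drop of more than about 3 cm) (contact force between walnut_dish_1 and anything else below 0.05 N and contact force between walnut_dish_1 and the fingers below 0.05 N and linear speed of walnut_dish_1 above 0.8 m/s).
It fails at once if walnut_dish_2 falls or flies free (a drop of more than about 3 cm) (contact force between walnut_dish_2 and anything else below 0.05 N and contact force between walnut_dish_2 and the fingers below 0.05 N and linear speed of walnut_dish_2 above 0.8 m/s).
It fails at once if oil_bottle falls or flies free (a drop of more than about 3 cm) (contact force between oil_bottle and anything else below 0.05 N and contact force between oil_bottle and the fingers below 0.05 N and linear speed of oil_bottle above 0.8 m/s).
It also fails if it takes over 72 s, if anything falls off the work surface, if the arm or the gripper's body presses on something with over 40 N, if the wrist force passes 120 N, or if a joint passes its speed limit or range.

## Working session

There is one attempt and no reset: what is moved stays moved. The work goes in short steps, Python scripts to look and compute and a tool call to move; the robot and the scene stay as the last step left them, time stands still between calls to the robot, and variables do not carry over. Pictures are saved under pics/ and viewed, at most 11 in all, crops included, and the job is handed in when it is done.

Besides the shell and the picture viewer there is one more tool, called as name(argument=value, ...), one argument or row to a line, values as JSON. step_arm: Moves the arm, as the interface text tells. Its arguments: {"type":"object","properties":{"motion":{"type":"array"},"hand":{"type":"number"},"squeeze":{"type":"number"}},"required":["motion"]}

```bash
mkdir -p pics; ls; python3 - <<'E'
from cell import robot
import cv2
for n in ("scene","top"):
    c=robot.read_camera(n); cv2.imwrite(f"pics/{n}0.png",c["pixels"][:,:,::-1]); print(n,c["intrinsics"],c["xyz"],c["rotation"],[k for k in c])
print(robot.observe())
E
```

```text
pics
scene [[376.97931941   0.         308.32719225]
 [  0.         376.97931941 198.81453243]
 [  0.           0.           1.        ]] [0.93845662 0.62858547 0.83355324] [ 0.86740216 -0.01374366  2.52358276] ['pixels', 'intrinsics', 'xyz', 'rotation']
top [[516.04709983   0.         320.7181557 ]
 [  0.         516.04709983 190.42293424]
 [  0.           0.           1.        ]] [ 0.31651169 -0.04574453  1.49791355] [ 0.09725752 -0.00280233 -1.5699337 ] ['pixels', 'intrinsics', 'xyz', 'rotation']
{'time': 0.1, 'qpos': array([-1.42399449e+00,  3.42641339e-01,  1.52491441e+00, -6.79314023e-05,
        1.27540942e+00, -1.46010147e-01]), 'qvel': array([-0.00026111, -0.00048132, -0.0014474 , -0.00114719,  0.00062542,
        0.00119701]), 'joint_efforts': array([ 3.09971118e-03, -4.32003522e+01, -2.44695210e+01,  7.21084583e-02,
        5.26239944e-02, -4.97244434e-05]), 'tool_pos': array([ 0.15148555, -0.50231186,  0.243123  ]), 'tool_rot': array([-3.14022529e+00, -1.35419218e-04,  2.92831709e-01]), 'contact_force': array([ 1.06002096,  0.04464291, -0.6486309 ]), 'torque': array([-0.07980317,  0.0067404 , -0.04370377]), 'grip_force': 0.0, 'opening': 0.0916339066688531}
```

View pics/scene0.png

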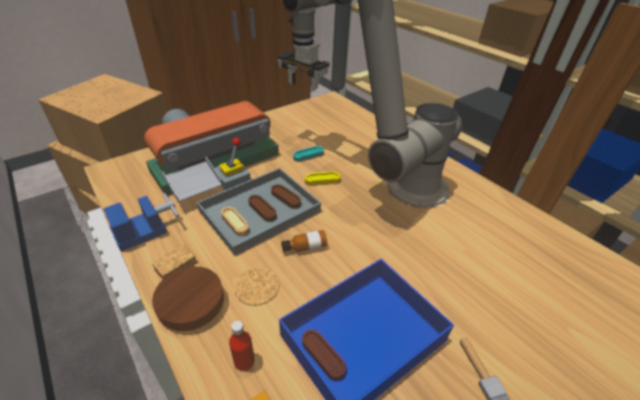

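View pics/top0.png

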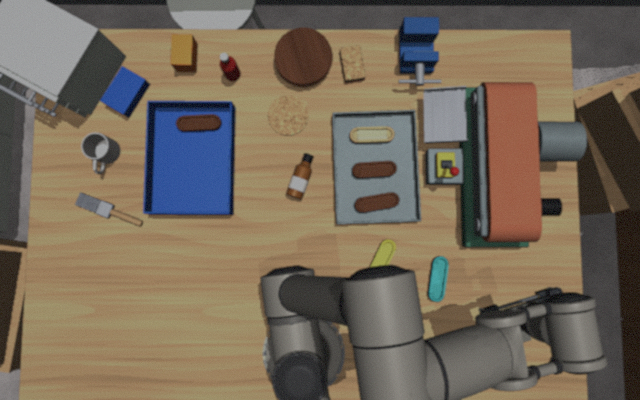

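The top view shows the tray with the pale blank at (371,135) and walnut dishes at (376,170) and (376,203). The lever ball is at (454,171), the bottle at (301,177) with its cap up-image (+x), the mat at (288,115), and the tote around (190,158) with its dish at (199,123). The look-alikes are yellow at (383,255) and turquoise at (438,278), both outside the tray. The only pieces that fit are the two dark ones in the tray.

```bash
cat > h.py <<'E'
from cell import robot
import numpy as np, cv2
from scipy.spatial.transform import Rotation as R
def cam(n):
    c=robot.read_camera(n); c["R"]=R.from_euler("xyz",c["rotation"]).as_matrix(); return c
def ray(c,uv):
    K=c["intrinsics"]; d=np.array([(uv[0]-K[0,2])/K[0,0],-(uv[1]-K[1,2])/K[1,1],-1.]); return c["R"]@d
def plane(c,uv,z):
    d=ray(c,uv); return c["xyz"]+d*(z-c["xyz"][2])/d[2]
def proj(c,p):
    q=c["R"].T@(np.array(p)-c["xyz"]); q=q/-q[2]; K=c["intrinsics"]; return np.array([K[0,0]*q[0]+K[0,2],-K[1,1]*q[1]+K[1,2]])
def tri(c1,u1,c2,u2):
    A=np.stack([ray(c1,u1),-ray(c2,u2)],1); s=np.linalg.lstsq(A,c2["xyz"]-c1["xyz"],rcond=None)[0]
    a=c1["xyz"]+s[0]*ray(c1,u1); b=c2["xyz"]+s[1]*ray(c2,u2); return (a+b)/2,np.linalg.norm(a-b)
def blobs(c,lo,hi,box,amin=20):
    hsv=cv2.cvtColor(c["pixels"],cv2.COLOR_RGB2HSV); m=cv2.inRange(hsv,np.array(lo),np.array(hi))
    k=np.zeros_like(m); x0,y0,x1,y1=box; k[y0:y1,x0:x1]=m[y0:y1,x0:x1]
    cs,_=cv2.findContours(k,cv2.RETR_EXTERNAL,cv2.CHAIN_APPROX_NONE)
    return sorted([q for q in cs if cv2.contourArea(q)>=amin],key=cv2.contourArea,reverse=True)
def obj(c,q,z):
    P=np.array([plane(c,p,z)[:2] for p in q[:,0,:]],np.float32); return cv2.minAreaRect(P)
E
python3 - <<'E'
from h import *
np.set_printoptions(precision=4,suppress=True)
t=cam("top"); s=cam("scene")
hs=cv2.cvtColor(t["pixels"],cv2.COLOR_RGB2HSV)
for n,u in dict(walnut=(376,170),pale=(371,135),ball=(454,171),bottle=(302,170),label=(299,185),mat=(288,115),tote=(190,170),wall=(146,160),tray=(345,187),table=(280,230),cap=(307,159)).items(): print(n,hs[u[1],u[0]])
for nm,lo,hi,box,z in [("walnut",(0,60,20),(14,255,110),(335,115,415,222),.029),("twal",(0,60,20),(14,255,110),(150,105,232,140),.029),("pale",(10,40,150),(40,255,255),(335,115,415,222),.029),("bottle",(0,90,20),(20,255,190),(283,145,320,205),.025),("mat",(0,0,0),(1,1,1),(0,0,1,1),.004),("tote",(105,120,20),(130,255,255),(140,95,240,220),.07),("trayrim",(0,0,0),(179,70,255),(325,105,421,228),.04)]:
    for q in blobs(t,lo,hi,box,40)[:3]: print(nm,cv2.contourArea(q),cv2.boundingRect(q),obj(t,q,z))
def red(c,box):
    q=blobs(c,(0,170,110),(6,255,255),box,8)+blobs(c,(172,170,110),(179,255,255),box,8); m=[cv2.minEnclosingCircle(x) for x in q]; print(m); return m[0][0]
try: print(tri(t,red(t,(440,155,465,185)),s,red(s,(225,130,250,155))))
except Exception as e: print(e)
print("mat",plane(t,(288,115.5),.004))
img=np.hstack([cv2.resize(t["pixels"][90:230,260:360],None,fx=4,fy=4),cv2.resize(t["pixels"][130:217,420:495],None,fx=5,fy=5)[:435,:] if 0 else np.zeros((560,1,3),np.uint8),cv2.resize(t["pixels"][120:260,370:468],None,fx=4,fy=4)])
cv2.imwrite("pics/c1.png",img[:,:800,::-1])
E
```

```text
walnut [ 11 129  89]
pale [ 31  48 161]
ball [  1 176 152]
bottle [ 13 148 131]
label [ 75   3 164]
mat [ 19  98 159]
tote [111 165 158]
wall [114 123 106]
tray [ 96  26 140]
table [ 19  94 157]
cap [70 18 43]
walnut 544.5 (355, 193, 44, 19) ((0.4268638491630554, -0.20879018306732178), (0.04148842394351959, 0.1256425380706787), 9.915312767028809)
walnut 539.0 (353, 161, 43, 17) ((0.5216658115386963, -0.20269356667995453), (0.04275720566511154, 0.122413270175457), 3.9079599380493164)
twal 513.5 (177, 115, 43, 16) ((0.6566821932792664, 0.30560633540153503), (0.04227578267455101, 0.1216362938284874), 3.011547088623047)
pale 332.0 (351, 130, 42, 11) ((0.6210042834281921, -0.19639083743095398), (0.029357679188251495, 0.11854586750268936), 0.08426829427480698)
bottle 1644.0 (283, 145, 37, 60) ((0.5066401958465576, 0.00727323442697525), (0.17103473842144012, 0.10411243140697479), 0.07946217805147171)
tote 9517.5 (144, 102, 90, 112) ((0.5495784282684326, 0.31853020191192627), (0.31383761763572693, 0.24452060461044312), 0.058029159903526306)
trayrim 9460.0 (332, 109, 89, 116) ((0.5295954942703247, -0.2075606733560562), (0.3263171911239624, 0.2449619621038437), 2.043593168258667)
[((454.0, 171.0), 3.6056511402130127)]
[((235.90908813476562, 140.9545440673828), 3.091346025466919)]
(array([ 0.4976, -0.3975,  0.1595]), np.float64(0.002317911052915883))
mat [0.6842 0.0469 0.004 ]
```

View pics/c1.png

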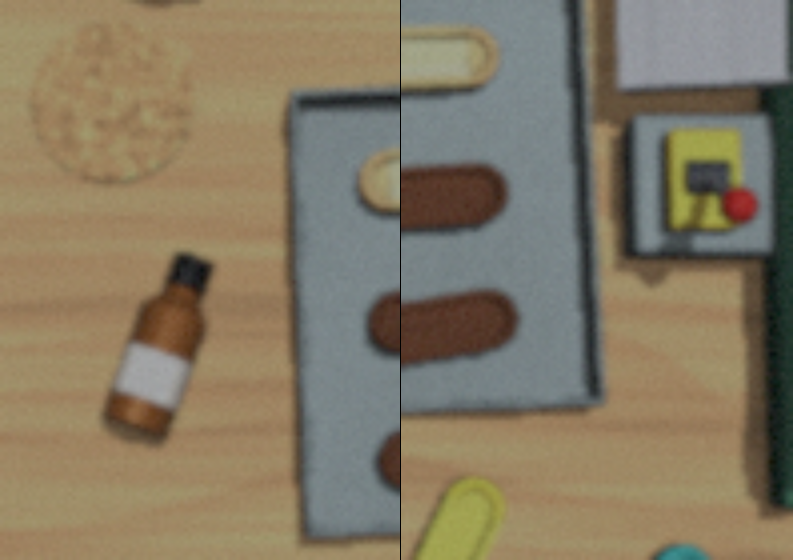

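The crop confirms the two dark walnut dishes in the tray; the yellow and turquoise ones lie outside it. Ball triangulates to (0.498, -0.398, 0.160), consistent with the lever geometry (pivot x ≈ 0.52). Next I plan the lever approach.

```bash
cat >> h.py <<'E'
def go(p0,y0,*tg):
    """print shift (units of 60 mm) and spin from pose (p0,y0) to world targets (x,y,z,yaw)"""
    for x,y,z,w in tg:
        d=np.array([x,y,z])-p0; c,s=np.cos(y0),np.sin(y0)
        print(np.round(np.array([c*d[0]+s*d[1],s*d[0]-c*d[1],-d[2]])/.06,2), round(-((w-y0+np.pi)%(2*np.pi)-np.pi),3))
def here():
    o=robot.observe(); return o["tool_pos"],o["tool_rot"][2]
E
python3 - <<'E'
from h import *
go(*here(),(.44,-.4,.243,0),(.44,-.4,.152,0))
t=cam("top")
print(plane(t,(294,197.3),.02),plane(t,(308.7,154.5),.03))
E
```

```text
[ 5.1  -0.25  0.01] 0.293
[ 5.1  -0.25  1.52] 0.293
[0.44076754 0.02699244 0.02      ] [ 0.56354956 -0.01506376  0.03      ]
```

step_arm(
  motion=[
    [[1.0,-0.05,0],0.15],
    [[2.0,-0.1,0],0.293],
    [[3.0,-0.15,0],0.293],
    [[4.0,-0.2,0],0.293],
    [[5.1,-0.25,0],0.293],
    [[5.1,-0.25,0],0.293],
    [[5.1,-0.25,0.8],0.293],
    [[5.1,-0.25,1.52],0.293],
    [[5.1,-0.25,1.52],0.293],
    [[5.1,-0.25,1.52],0.293],
  ],
  hand=255,
)

```text
time: 1.5
tool_pos: [0.4403, -0.4011, 0.1543]
tool_rot: [3.14, -0.001, -0.001]
contact_force: [-0.2, -0.2, 0.3]
opening: 0.0009
grip_force: 0.0
```

step_arm(
  motion=[
    [[0.4,0,0],0],
    [[0.7,0,0],0],
    [[0.9,0,0.02],0],
    [[1.1,0,0.04],0],
    [[1.3,0,0.06],0],
    [[1.45,0,0.08],0],
    [[1.6,0,0.1],0],
    [[1.68,0,0.1],0],
    [[1.68,0,0.1],0],
  ],
)

```text
time: 2.62
tool_pos: [0.5413, -0.3999, 0.1464]
tool_rot: [-3.142, -0.0, 0.0]
contact_force: [-0.1, 0.4, 0.1]
opening: 0.0
grip_force: 0.0
```

```bash
python3 - <<'E'
from h import *
s=cam("scene"); t=cam("top"); print(robot.observe()["contact_force"])
def red(c,box):
    q=blobs(c,(0,150,90),(6,255,255),box,3)+blobs(c,(172,150,90),(179,255,255),box,3); m=[cv2.minEnclosingCircle(x) for x in q]; print(m); return m
red(s,(205,120,260,165)); red(t,(435,130,475,185))
for a in (.6,.8,.9,1.):
    p=[.52+.09*np.sin(a-.5),-.3975,.072+.09*np.cos(a-.5)]; print(a,proj(s,p),proj(t,p))
cv2.imwrite("pics/c2.png",np.hstack([cv2.resize(x,None,fx=5,fy=5,interpolation=cv2.INTER_CUBIC) for x in (s["pixels"][100:190,195:270],t["pixels"][110:200,420:495])])[:,:,::-1])
E
```

```text
[-0.19810877  0.04104139 -1.09076745]
[((215.8333282470703, 148.8333282470703), 3.374849319458008)]
[]
0.6 [226.96545466 143.17069806] [453.6569519  159.38080819]
0.8 [222.24026098 145.69682875] [453.14325023 152.96666926]
0.9 [220.01513142 147.27115548] [452.76409779 149.99771272]
1.0 [217.91717692 149.03063286] [452.30990484 147.23290812]
```

View pics/c2.png

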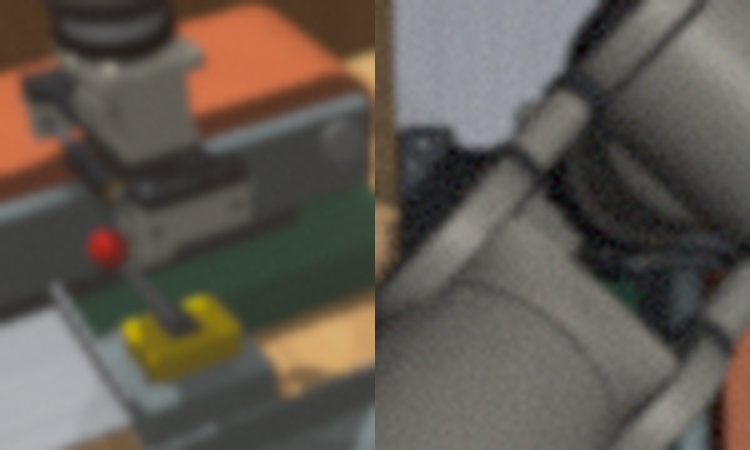

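The scene view shows the ball at (216,149), the position predicted for 1.0 rad, so the lever is off. Next I back away and go over dish 1.

step_arm(
  motion=[
    [[-0.5,0,0],0],
    [[-0.7,0,-0.8],-0.18],
    [[-1.0,-0.8,-1.0],-0.36],
    [[-1.3,-1.6,-1.0],-0.54],
    [[-1.6,-2.4,-1.0],-0.72],
    [[-1.9,-3.18,-1.0],-0.9],
    [[-1.9,-3.18,-1.0],-1.08],
    [[-1.9,-3.18,-1.0],-1.26],
    [[-1.9,-3.18,-1.0],-1.44],
    [[-1.9,-3.18,-0.6],-1.744],
  ],
  hand=100,
  squeeze=20,
)

```text
time: 3.98
tool_pos: [0.428, -0.2099, 0.184]
tool_rot: [3.137, 0.003, 1.633]
contact_force: [0.3, 0.4, -0.1]
opening: 0.0562
grip_force: 0.0
```

```bash
python3 - <<'E'
from h import *
s=cam("scene"); t=cam("top"); o=robot.observe(); print(o["tool_pos"],o["tool_rot"],o["qpos"])
go(*here(),(.427,-.209,.06,1.744),(.427,-.209,.033,1.744))
a=[((216,149),"")]
q=blobs(s,(0,150,90),(6,255,255),(205,120,260,165),3); print([cv2.minEnclosingCircle(x) for x in q])
for z in (.018,.029): print(proj(s,(.427,-.209,z)))
cv2.imwrite("pics/c3.png",cv2.resize(s["pixels"][110:250,190:330],None,fx=4,fy=4,interpolation=cv2.INTER_CUBIC)[:,:,::-1])
E
```

```text
[ 0.42590172 -0.20852122  0.18114183] [-3.13906880e+00 -2.00710798e-03  1.62835135e+00] [-6.17102632e-01  3.16227897e-01  1.75129534e+00 -1.03176334e-05
  1.07729405e+00 -6.74655283e-01]
[-0.01  0.02  2.02] -0.116
[-0.01  0.02  2.47] -0.116
[((216.0, 148.6999969482422), 3.448286294937134)]
[284.74712974 195.25520008]
[284.65966423 192.73812217]
```

View pics/c3.png

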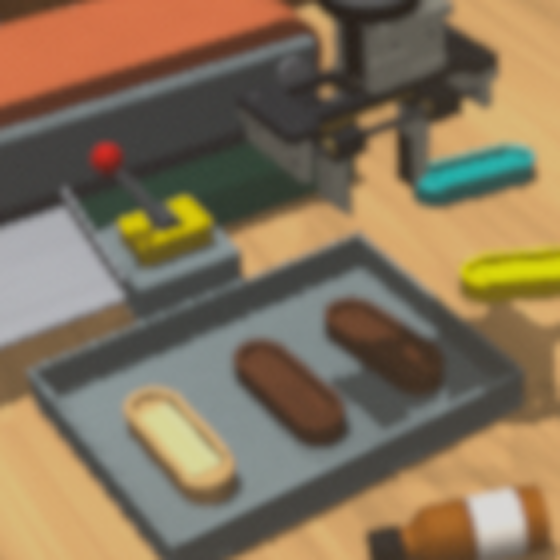

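The lever still stands off at crop (105,157). The open gripper is above dish 1 at crop (384,345).

step_arm(
  motion=[
    [[0,0.02,0.5],-0.116],
    [[0,0.02,1.2],-0.116],
    [[0,0.02,1.8],-0.116],
    [[0,0.02,2.2],-0.116],
    [[0,0.02,2.5],-0.116],
    [[0,0.02,2.5],-0.116],
  ],
)

```text
time: 4.82
tool_pos: [0.4279, -0.209, 0.0322]
tool_rot: [-3.14, -0.001, 1.74]
contact_force: [-0.6, -1.2, 0.3]
opening: 0.0558
grip_force: 0.0
```

step_arm(
  motion=[
    [[0,0,0],0],
    [[0,0,0],0],
    [[0,0,0],0],
    [[0,0,0],0],
  ],
  hand=255,
  squeeze=20,
)

```text
time: 5.32
tool_pos: [0.4288, -0.2096, 0.0336]
tool_rot: [3.14, 0.002, 1.743]
contact_force: [-0.1, -0.0, 5.2]
opening: 0.0442
grip_force: 20.0
```

```bash
python3 - <<'E'
from h import *
go(*here(),(.429,-.209,.15,1.743),(.46,.315,.15,1.571),(.46,.315,.06,1.571),(.46,.315,.036,1.571))
E
```

```text
[ 0.01  0.   -1.94] -0.0
[ 8.53  2.01 -1.94] 0.172
[ 8.53  2.01 -0.44] 0.172
[ 8.53  2.01 -0.04] 0.172
```

step_arm(
  motion=[
    [[0,0,-0.6],0],
    [[0,0,-1.3],0],
    [[0,0,-1.94],0],
    [[0.6,0.15,-1.94],0.02],
    [[1.4,0.33,-1.94],0.04],
    [[2.2,0.52,-1.94],0.06],
    [[3.0,0.71,-1.94],0.08],
    [[3.8,0.9,-1.94],0.1],
    [[4.6,1.09,-1.94],0.12],
    [[5.4,1.27,-1.94],0.14],
  ],
)

```text
time: 6.58
tool_pos: [0.4476, 0.1248, 0.1492]
tool_rot: [3.141, 0.0, 1.602]
contact_force: [0.7, -0.8, -1.2]
opening: 0.044
grip_force: 20.0
```

step_arm(
  motion=[
    [[0.8,0.19,0],0.02],
    [[1.6,0.38,0],0.03],
    [[2.4,0.57,0],0.03],
    [[3.0,0.71,0],0.03],
    [[3.13,0.74,0],0.03],
    [[3.13,0.74,0.5],0.03],
    [[3.13,0.74,1.0],0.03],
    [[3.13,0.74,1.4],0.03],
    [[3.13,0.74,1.5],0.03],
    [[3.13,0.74,1.5],0.03],
  ],
)

```text
time: 7.82
tool_pos: [0.4861, 0.3119, 0.0592]
tool_rot: [-3.142, 0.0, 1.573]
contact_force: [0.0, 0.8, -0.6]
opening: 0.0441
grip_force: 20.0
```

```bash
python3 - <<'E'
from h import *
print(robot.observe()["tool_pos"],robot.observe()["grip_force"])
go(*here(),(.46,.315,.035,1.571))
s=cam("scene"); 
cv2.imwrite("pics/c4.png",cv2.resize(s["pixels"][220:400,250:460],None,fx=3,fy=3,interpolation=cv2.INTER_CUBIC)[:,:,::-1])
E
```

```text
[0.48612948 0.31185483 0.05921504] 19.999918565154076
[ 0.05 -0.44  0.4 ] 0.002
```

View pics/c4.png

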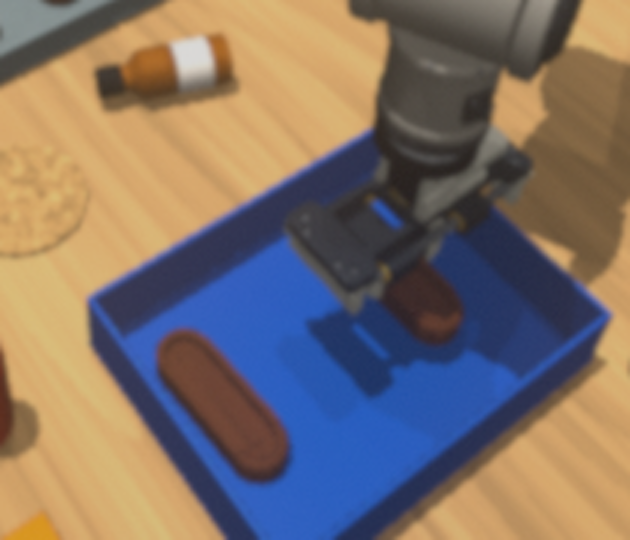

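The dish is held flat inside the tote at crop (420,300), clear of the earlier dish at (222,400).

step_arm(
  motion=[
    [[0,-0.44,0],0],
    [[0,-0.44,0.2],0],
    [[0,-0.44,0.35],0],
    [[0,-0.44,0.43],0],
    [[0,-0.44,0.43],0],
  ],
)

```text
time: 8.5
tool_pos: [0.4603, 0.3123, 0.0331]
tool_rot: [3.141, -0.0, 1.573]
contact_force: [-0.1, -0.3, 1.3]
opening: 0.0434
grip_force: 20.0
```

step_arm(
  motion=[
    [[0,0,0],0],
    [[0,0,0],0],
    [[0,0,0],0],
    [[0,0,-0.5],0],
    [[0,0,-1.2],0],
    [[0,0,-2.0],0],
  ],
  hand=100,
)

```text
time: 9.25
tool_pos: [0.4592, 0.312, 0.1538]
tool_rot: [-3.14, 0.001, 1.573]
contact_force: [0.7, 0.2, -0.3]
opening: 0.056
grip_force: 0.0
```

```bash
python3 - <<'E'
from h import *
o=robot.observe();print(o["tool_pos"],o["tool_rot"],o["opening"])
go(*here(),(.45,-.05,.15,1.571+.068),(.524,-.203,.15,1.571+.068),(.524,-.203,.032,1.571+.068))
E
```

```text
[0.45917077 0.31202059 0.1538083 ] [-3.14025605e+00  7.53246244e-04  1.57332736e+00] 0.05596907644643188
[-6.03 -0.17  0.06] -0.066
[-8.59  1.06  0.06] -0.066
[-8.59  1.06  2.03] -0.066
```

step_arm(
  motion=[
    [[-0.8,0.1,0],0],
    [[-1.7,0.2,0],0],
    [[-2.6,0.3,0],0],
    [[-3.5,0.4,0],0],
    [[-4.4,0.5,0],-0.066],
    [[-5.3,0.6,0],-0.066],
    [[-6.2,0.7,0],-0.066],
    [[-7.1,0.85,0],-0.066],
    [[-8.0,1.0,0],-0.066],
    [[-8.59,1.05,0],-0.066],
  ],
)

```text
time: 10.5
tool_pos: [0.524, -0.2056, 0.1531]
tool_rot: [3.141, 0.001, 1.638]
contact_force: [0.5, -0.3, -0.3]
opening: 0.056
grip_force: 0.0
```

```bash
python3 - <<'E'
from h import *
o=robot.observe();print(o["tool_pos"],o["tool_rot"],o["opening"])
go(*here(),(.523,-.203,.15,1.571+.068),(.523,-.203,.032,1.571+.068))
E
```

```text
[ 0.52402403 -0.205614    0.15307056] [3.14108456e+00 6.05621703e-04 1.63769047e+00] 0.055980301122004104
[ 0.04 -0.01  0.05] -0.001
[ 0.04 -0.01  2.02] -0.001
```

step_arm(
  motion=[
    [[0.04,-0.01,0.6],0],
    [[0.04,-0.01,1.2],0],
    [[0.04,-0.01,1.7],0],
    [[0.04,-0.01,2.02],0],
    [[0.04,-0.01,2.02],0],
  ],
)

```text
time: 11.12
tool_pos: [0.5222, -0.2002, 0.0306]
tool_rot: [-3.139, -0.002, 1.639]
contact_force: [-0.2, -0.4, 0.8]
opening: 0.0557
grip_force: 0.0
```

step_arm(
  motion=[
    [[0,0,0],0],
    [[0,0,0],0],
    [[0,0,0],0],
    [[0,0,0],0],
  ],
  hand=255,
)

```text
time: 11.62
tool_pos: [0.5236, -0.201, 0.033]
tool_rot: [3.14, 0.001, 1.639]
contact_force: [-0.8, -0.2, 5.8]
opening: 0.0437
grip_force: 20.0
```

```bash
python3 - <<'E'
from h import *
go(*here(),(.523,-.203,.15,1.571+.068),(.557,.315,.15,1.571),(.557,.315,.035,1.571))
t=cam("top")
for q in blobs(t,(0,60,20),(14,255,110),(150,105,232,210),200): print(obj(t,q,.029))
E
```

```text
[-0.03 -0.01 -1.95] 0.0
[ 8.54  1.14 -1.95] 0.068
[ 8.54  1.14 -0.03] 0.068
((0.656910240650177, 0.30562639236450195), (0.04195846989750862, 0.12162892520427704), 2.8602821826934814)
((0.4592229425907135, 0.3096265494823456), (0.037332355976104736, 0.12036745995283127), 0.06711116433143616)
```

step_arm(
  motion=[
    [[0,0,-0.6],0],
    [[0,0,-1.3],0],
    [[0,0,-1.95],0],
    [[0.6,0.08,-1.95],0.02],
    [[1.4,0.19,-1.95],0.04],
    [[2.2,0.3,-1.95],0.06],
    [[3.0,0.4,-1.95],0.068],
    [[3.8,0.51,-1.95],0.068],
    [[4.6,0.61,-1.95],0.068],
    [[5.4,0.72,-1.95],0.068],
  ],
)

```text
time: 12.92
tool_pos: [0.5438, 0.1271, 0.1489]
tool_rot: [-3.142, 0.0, 1.571]
contact_force: [1.5, -0.8, -1.4]
opening: 0.0441
grip_force: 20.0
```

step_arm(
  motion=[
    [[0.8,0.05,0],0],
    [[1.6,0.1,0],0],
    [[2.4,0.15,0],0],
    [[3.0,0.2,0],0],
    [[3.14,0.2,0],0],
    [[3.14,0.2,0.5],0],
    [[3.14,0.2,1.0],0],
    [[3.14,0.2,1.4],0],
    [[3.14,0.2,1.5],0],
    [[3.14,0.2,1.5],0],
  ],
)

```text
time: 14.18
tool_pos: [0.5562, 0.3134, 0.0591]
tool_rot: [-3.142, 0.0, 1.571]
contact_force: [-0.8, -0.1, -1.9]
opening: 0.0439
grip_force: 20.0
```

```bash
python3 - <<'E'
from h import *
o=robot.observe();print(o["tool_pos"],o["tool_rot"],o["opening"])
go(*here(),(.558,.312,.033,1.571))
E
```

```text
[0.5561513  0.31344521 0.05912443] [-3.14156116e+00  2.40191175e-04  1.57074241e+00] 0.04393801757590581
[-0.02  0.03  0.44] -0.0
```

step_arm(
  motion=[
    [[0,0.03,0.2],0],
    [[0,0.03,0.35],0],
    [[0,0.03,0.44],0],
    [[0,0.03,0.44],0],
  ],
)

```text
time: 14.68
tool_pos: [0.5577, 0.314, 0.0326]
tool_rot: [3.142, 0.0, 1.571]
contact_force: [-0.8, -0.0, 1.3]
opening: 0.0435
grip_force: 20.0
```

step_arm(
  motion=[
    [[0,0,0],0],
    [[0,0,0],0],
    [[0,0,0],0],
    [[0,0,-0.5],0],
    [[0,0,-1.2],0],
    [[0,0,-2.0],0],
  ],
  hand=100,
)

```text
time: 15.42
tool_pos: [0.5573, 0.3138, 0.1531]
tool_rot: [-3.14, 0.001, 1.571]
contact_force: [0.8, -0.4, 0.5]
opening: 0.056
grip_force: 0.0
```

```bash
python3 - <<'E'
from h import *
o=robot.observe();print(o["tool_pos"],o["tool_rot"],o["opening"],o["qpos"])
b=np.array([.4408,.027]); d=np.array([.1228,-.042]); d/=np.linalg.norm(d); g=b+.119*d; print(g,np.arctan2(d[1],d[0]))
go(*here(),(g[0],g[1],.154,-.33),(g[0],g[1],.027,-.33))
t=cam("top"); cv2.imwrite("pics/c5.png",cv2.resize(t["pixels"][95:225,140:330],None,fx=4,fy=4,interpolation=cv2.INTER_CUBIC)[:,:,::-1])
for q in blobs(t,(40,0,0),(130,120,75),(298,148,318,172),5): print("cap",cv2.boundingRect(q),obj(t,q,.03))
for q in blobs(t,(30,0,120),(130,40,255),(285,165,318,200),5): print("label",obj(t,q,.04))
E
```

```text
[0.55731881 0.31377245 0.15307742] [-3.14018534e+00  6.70903206e-04  1.57134926e+00] 0.05601997156637606 [ 3.93070467e-01  6.27582369e-01  1.30688472e+00 -8.72164674e-05
  1.20868248e+00  3.92548965e-01]
[ 0.55339647 -0.01151019] -0.3295476673395489
[-5.42 -0.07 -0.02] 1.901
[-5.42 -0.07  2.1 ] 1.901
cap (303, 154, 8, 7) ((0.5562572479248047, -0.008789177983999252), (0.018032405525445938, 0.014262815937399864), 63.29150390625)
label ((0.48075538873672485, 0.01886921375989914), (0.038844507187604904, 0.029781993478536606), 71.53160858154297)
```

View pics/c5.png

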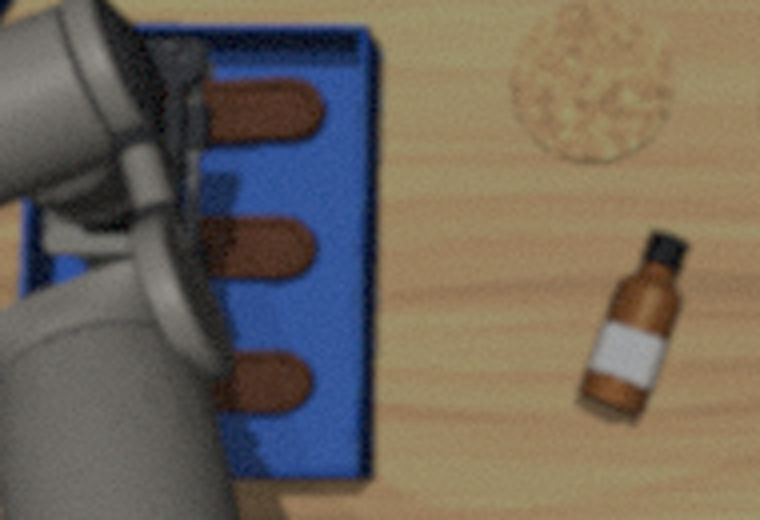

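The top view shows both dishes lying flat in the tote beside the earlier one (crop (260,248) and (260,382)). The bottle cap is at crop (667,250). Next I go over the cap.

step_arm(
  motion=[
    [[-0.7,0,0],0.18],
    [[-1.4,0,0],0.36],
    [[-2.1,0,0],0.54],
    [[-2.8,0,0],0.72],
    [[-3.5,0,0],0.9],
    [[-4.2,-0.03,0],1.08],
    [[-4.9,-0.05,0],1.26],
    [[-5.41,-0.06,0],1.44],
    [[-5.41,-0.06,0],1.62],
    [[-5.41,-0.06,0],1.8],
  ],
  hand=90,
  squeeze=5,
)

```text
time: 16.73
tool_pos: [0.5543, -0.0113, 0.1524]
tool_rot: [-3.142, -0.0, -0.236]
contact_force: [-0.2, -1.1, -0.2]
opening: 0.0596
grip_force: 0.0
```

```bash
python3 - <<'E'
from h import *
o=robot.observe();print(o["tool_pos"],o["tool_rot"],o["opening"])
go(*here(),(.555,-.011,.15,-.33),(.555,-.011,.0245,-.33))
E
```

```text
[ 0.55431933 -0.01131473  0.15242835] [-3.14159027e+00 -2.88299068e-04 -2.35870866e-01] 0.05958882407974534
[ 0.01 -0.01  0.04] 0.094
[ 0.01 -0.01  2.13] 0.094
```

step_arm(
  motion=[
    [[0,0,0.6],0.094],
    [[0,0,1.2],0.094],
    [[0,0,1.7],0.094],
    [[0,0,2.0],0.094],
    [[0,0,2.13],0.094],
    [[0,0,2.13],0.094],
  ],
)

```text
time: 17.48
tool_pos: [0.5543, -0.0107, 0.0246]
tool_rot: [3.141, 0.0, -0.323]
contact_force: [-0.0, 0.0, -0.8]
opening: 0.0599
grip_force: 0.0
```

step_arm(
  motion=[
    [[0,0,0],0],
    [[0,0,0],0],
    [[0,0,0],0],
    [[0,0,0],0],
    [[0,0,0],0],
  ],
  hand=255,
  squeeze=5,
)

```text
time: 18.1
tool_pos: [0.5547, -0.0106, 0.025]
tool_rot: [-3.141, -0.001, -0.323]
contact_force: [1.5, 0.2, 1.8]
opening: 0.0312
grip_force: 5.0
```

step_arm(
  motion=[
    [[-0.07,0,-0.26],0],
    [[-0.18,0,-0.52],0],
    [[-0.31,0,-0.75],0],
    [[-0.47,0,-0.96],0],
    [[-0.66,0,-1.14],0],
    [[-0.88,0,-1.3],0],
    [[-0.88,0,-1.3],0],
  ],
)

```text
time: 18.98
tool_pos: [0.5036, 0.0064, 0.1036]
tool_rot: [3.142, -0.001, -0.322]
contact_force: [0.1, -0.4, 0.3]
opening: 0.0308
grip_force: 5.0
```

```bash
python3 - <<'E'
from h import *
o=robot.observe();print(o["tool_pos"],o["tool_rot"],o["opening"],o["contact_force"])
s=cam("scene"); cv2.imwrite("pics/c6.png",cv2.resize(s["pixels"][170:310,210:400],None,fx=4,fy=4,interpolation=cv2.INTER_CUBIC)[:,:,::-1])
E
```

```text
[0.50359708 0.00639127 0.10355808] [ 3.14158074e+00 -8.64913642e-04 -3.22205074e-01] 0.03081129426897923 [ 0.09338741 -0.38244198  0.32740563]
```

View pics/c6.png

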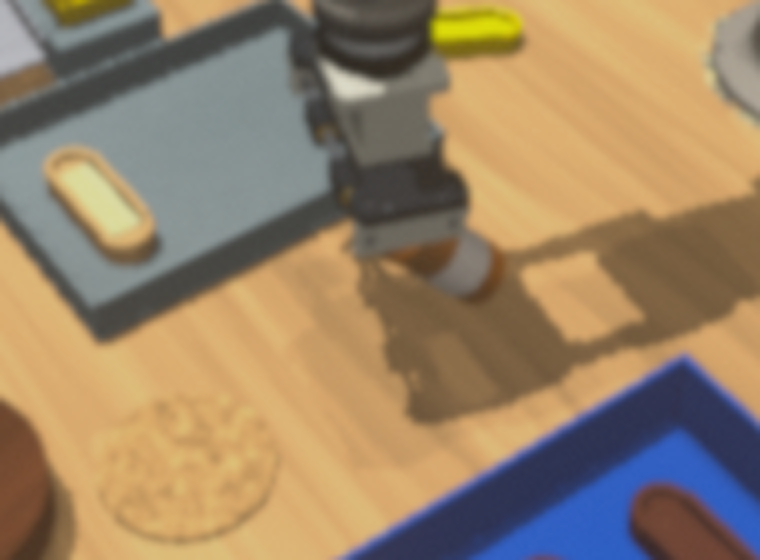

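The bottle is at about 45°, its base on the bench near crop (480,280). I continue the arc.

step_arm(
  motion=[
    [[-0.23,0,-0.13],0],
    [[-0.47,0,-0.23],0],
    [[-0.73,0,-0.29],0],
    [[-0.99,0,-0.32],0],
    [[-1.26,0,-0.31],0],
    [[-1.52,0,-0.29],0],
    [[-1.52,0,-0.4],0],
    [[-1.52,0,-0.6],0],
    [[-1.52,0,-0.6],0],
  ],
)

```text
time: 20.15
tool_pos: [0.419, 0.0348, 0.1399]
tool_rot: [-3.141, -0.003, -0.323]
contact_force: [0.2, -0.4, -1.9]
opening: 0.0309
grip_force: 5.0
```

```bash
python3 - <<'E'
from h import *
o=robot.observe();print(o["tool_pos"],o["tool_rot"],o["opening"],o["contact_force"])
go(*here(),(.684,.047,.15,-.33),(.684,.047,.126,-.33))
s=cam("scene"); cv2.imwrite("pics/c7.png",cv2.resize(s["pixels"][170:310,260:400],None,fx=4,fy=4,interpolation=cv2.INTER_CUBIC)[:,:,::-1])
E
```

```text
[0.41895321 0.03480563 0.13988645] [-3.14106358e+00 -2.92812550e-03 -3.22814658e-01] 0.030875276498462844 [ 0.15281021 -0.41656592 -1.94688109]
[ 4.12 -1.59 -0.17] 0.007
[ 4.12 -1.59  0.23] 0.007
```

View pics/c7.png

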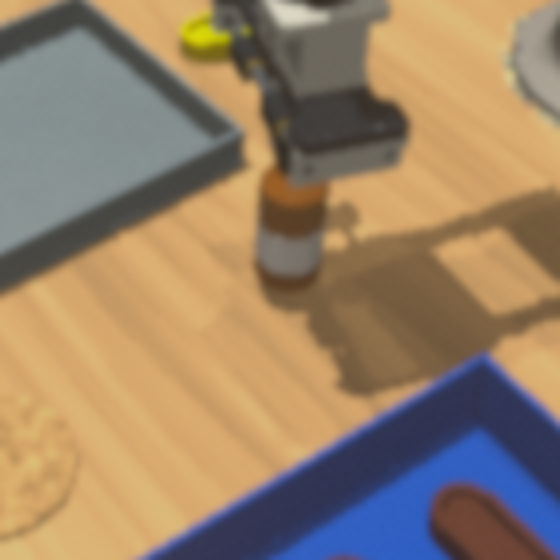

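The bottle hangs upright (wrist force -1.9 N, its weight). I carry it smoothly to the mat.

step_arm(
  motion=[
    [[0.15,-0.06,0],0],
    [[0.5,-0.19,0],0],
    [[0.95,-0.37,0],0],
    [[1.45,-0.56,0],0],
    [[1.95,-0.75,0],0],
    [[2.45,-0.95,0],0],
    [[2.95,-1.14,0],0],
    [[3.4,-1.31,0],0],
    [[3.75,-1.45,0],0],
    [[3.98,-1.54,0],0],
  ],
)

```text
time: 21.45
tool_pos: [0.6748, 0.047, 0.1374]
tool_rot: [3.141, 0.001, -0.323]
contact_force: [-0.1, 0.2, -1.1]
opening: 0.0308
grip_force: 5.0
```

step_arm(
  motion=[
    [[0.1,-0.04,0],0],
    [[0.14,-0.05,0],0],
    [[0.14,-0.05,0],0],
    [[0.14,-0.05,0],0],
    [[0.14,-0.05,0],0],
    [[0.14,-0.05,0],0],
  ],
)

```text
time: 22.2
tool_pos: [0.6823, 0.0471, 0.1389]
tool_rot: [3.142, -0.0, -0.323]
contact_force: [0.1, 0.3, -1.8]
opening: 0.0311
grip_force: 5.0
```

```bash
python3 - <<'E'
from h import *
o=robot.observe();print(o["tool_pos"],o["tool_rot"],o["opening"],o["contact_force"])
s=cam("scene"); t=cam("top"); cv2.imwrite("pics/c8.png",cv2.resize(s["pixels"][200:330,200:330],None,fx=4,fy=4,interpolation=cv2.INTER_CUBIC)[:,:,::-1])
print(proj(s,(.684,.047,.004)))
E
```

```text
[0.68231265 0.04707489 0.13887516] [ 3.14153416e+00 -1.81027430e-04 -3.22710826e-01] 0.031066340888982517 [ 0.08110327  0.29298867 -1.83493781]
[255.67195692 284.45253057]
```

View pics/c8.png

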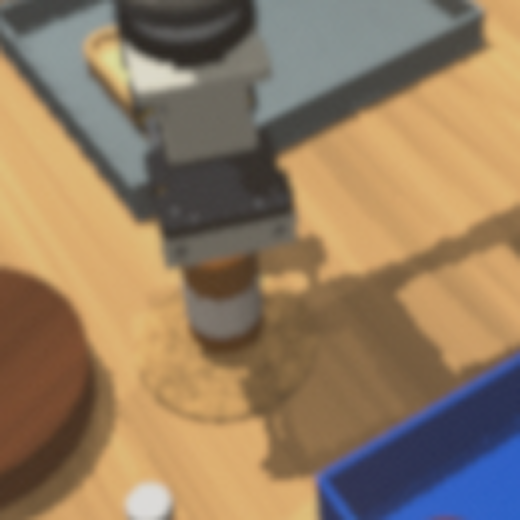

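The bottle hangs upright over the mat. I lower it gently.

step_arm(
  motion=[
    [[0.02,0,0.08],0],
    [[0.02,0,0.15],0],
    [[0.02,0,0.2],0],
    [[0.02,0,0.24],0],
    [[0.02,0,0.26],0],
    [[0.02,0,0.26],0],
  ],
)

```text
time: 23.05
tool_pos: [0.6839, 0.0466, 0.1238]
tool_rot: [-3.141, -0.001, -0.323]
contact_force: [0.3, 0.0, 3.2]
opening: 0.031
grip_force: 5.0
```

step_arm(
  motion=[
    [[0,0,0],0],
    [[0,0,0],0],
    [[0,0,0],0],
    [[0,0,0],0],
    [[0,0,-0.4],0],
    [[0,0,-1.0],0],
    [[0,0,-1.6],0],
    [[-1.0,0,-1.6],0],
    [[-2.0,0,-1.6],0],
    [[-3.0,0,-1.6],0],
  ],
  hand=100,
)

```text
time: 24.3
tool_pos: [0.511, 0.1042, 0.2191]
tool_rot: [-3.141, -0.0, -0.323]
contact_force: [-0.2, 0.3, -0.1]
opening: 0.0556
grip_force: 0.0
```

```bash
python3 - <<'E'
from h import *
s=cam("scene"); print(robot.observe()["contact_force"])
t=cam("top"); 
for q in blobs(t,(0,60,20),(14,255,110),(150,105,232,210),200): print(obj(t,q,.029))
print([cv2.minEnclosingCircle(x) for x in blobs(s,(0,150,90),(6,255,255),(205,120,260,165),3)], proj(s,(.684,.047,.004)),proj(s,(.684,.047,.134)))
cv2.imwrite("pics/c9.png",cv2.resize(s["pixels"][120:400,130:460],None,fx=2,fy=2,interpolation=cv2.INTER_CUBIC)[:,:,::-1])
E
```

```text
[-5.81117428  2.9161644  -1.02500897]
((0.6566093564033508, 0.30699098110198975), (0.04227578267455101, 0.11900858581066132), 3.011547088623047)
((0.5574730634689331, 0.3219618499279022), (0.03781617432832718, 0.09538311511278152), 0.07375185936689377)
((0.45920804142951965, 0.3227475881576538), (0.03733135014772415, 0.0941254124045372), 0.06709743291139603)
[((216.0, 148.6999969482422), 3.448286294937134)] [255.67195692 284.45253057] [251.61502963 251.84257226]
```

View pics/c9.png

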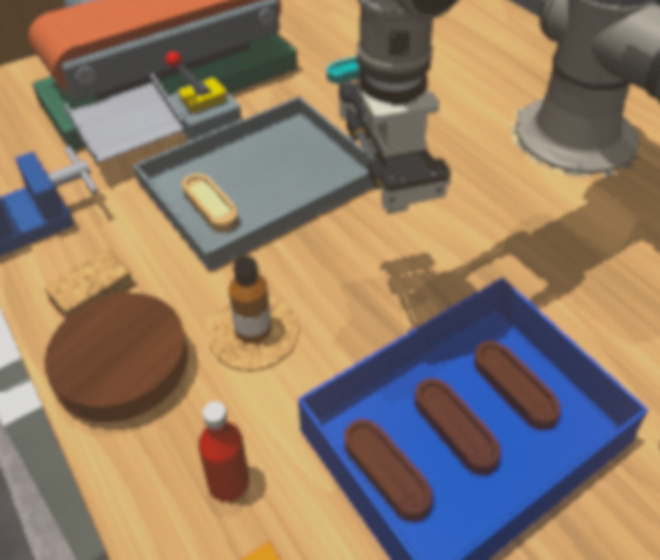

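The lever is off (ball at crop (173,58)), the three dishes lie flat in the tote, and the blank hasn't moved. The bottle stands centred on the cork at (250,300), and the arm is clear. I hand in.

```bash
python3 -c "
from cell import robot
print(robot.hand_in())"
```

```text
the job is handed in; nothing more can be done
None
```

I handed the job in at about 24 s of the 72 s allowed: sander off, both walnut dishes flat in the tote hollow side up, oil bottle upright on the cork mat, and pale blank left in the tray. The last camera picture showed all of this, but hand-in returned no verdict.

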